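Clamp the nut bowl in the one-handed kitchen board

ROBOT

A 6-joint arm with a two-finger parallel gripper is mounted at the origin on the work surface. World frame = base frame: x ahead of the robot, y to its left, z up, the work surface at z = 0. Lengths are in m, angles in rad, forces in N, time in s.
With the tool pointing down it reaches from about 0.35 to 0.775 m from the base axis. Payload 5.5 kg.
Tool frame: the origin (TCP) lies between the finger pads; the fingertips stand 11 mm ahead of it and the grasp point (between the pads) lies 8 mm behind it (manip.tcp_to_tips is the z of the fingertips in the tool frame, in m); z points along the fingers, y is the line along which they close (so a half turn about z gives the same grasp; the last joint's range is limited). The gripper opens to 85 mm and grips with 20 to 120 N. Pads are 22 mm wide; open, the fingers measure 114 mm over their backs; the gripper's body (76 mm by 85 mm) begins 54 mm behind the grasp point. The pads swing forward as they close: fully open they stand 13 mm farther back than shut.
Start: joints at [-1.475, 0.313, 0.046, 1.304, 0, 1.431], TCP at [0.134, -0.559, 0.242] pointing down, gripper open.
Joint ranges: [-2.76, 2.76], [-0.86, 1.69], [-1.03, 1.26], [-2.2, 2.34], [-1.47, 1.5], [-3.14, 3.14]. Speed limits (rad/s): [2.57, 2.57, 3.14, 3.14, 3.14, 3.14].

INTERFACE

Orientations are given as a rotation vector (axis times angle).
In Python, from bench import manip gives the robot as it stands. The module is installed in compiled form; this text tells all that it offers. Calls block until the motion is done:
- manip.move_pose(position, orientation): joint-space move of the TCP to a pose.
- manip.line_to(position, rate=0.15, ori=None, threshold=None): straight line of the TCP; ori=None keeps the orientation; rate is the mean speed in m/s. With threshold (N) it stops when the force on the tool has changed by that much, and returns True; else False.
- manip.movej(angles): joint-space move.
- manip.move_gripper(opening, force=None): finger opening in m; force is the grip in N (None keeps the last); returns when the fingers have stopped.
- manip.sleep(seconds).
- manip.inverse_kinematics(position, orientation): joint angles nearest the present ones, or None.
- manip.get_image(name): name is "scene" or "side" or "wrist"; returns the picture (400x640x3 uint8, red, green, blue); there is no depth.
- manip.camera_model(name): a dict with "fx", "fy", "cx", "cy" (pixels), "origin" and "rotation" of the camera in the world. Camera axes: x right, y up, looking along -z (the intrinsics and any distortion apply to the point x, -y, -z); pixel columns grow to the right and rows downward; lengths in m; the calibration is good to about 2 mm. A picture is of the moment at which its call begins: read the wrist's pose just before it. camera_model takes no time and is no camera call; for the wrist camera it gives the pose at the moment of the call.
A pose or a line that the arm cannot do raises manip.MotionError and nothing moves.
- manip.sign_off(): hands the job in; it is judged then, once.
Readings, each from a call of its own:
- manip.read_time(): time.
- manip.read_joint_positions(): joint angles.
- manip.read_qvel(): joint speeds.
- manip.read_effort(): joint torques, N m.
- manip.read_ee_pos(): TCP position.
- manip.read_orientation(): TCP orientation.
- manip.read_wrist_force(): force on the tool from outside, world axes, zero at the start.
- manip.read_moment(): the same for the moment, N m.
- manip.read_opening(): finger opening in m.
- manip.read_finger_force(): force on a finger pad.
Only numpy, scipy, OpenCV 4.12 (cv2) and the standard library are available. Lean on these libraries where they do the work, as an engineer would, in place of code of your own. Each camera call takes 0.05 s, during which the arm holds its last target. There are 200 camera calls.

TASK

Set the dark wooden nut bowl down on the yellow kitchen board, upright in the bay between the fixed V-shaped rest and the sliding jaw. Then lift the jaw's red knob out of its long parking recess, slide the jaw up to the bowl and let the knob drop fully into the notch that holds the bowl snugly against the rest. Do not drop or tip the bowl, leave the other things on the table where they are, and let go of everything.

Things in the scene. Friction and masses are not known exactly. Their poses are not given: they have to be found in the camera images.
- board: Yellow one-handed kitchen board, fixed, slab 200 (x) x 355 (y, from -164 to +191 mm) x 15 mm; origin at table level, z up. In order along its y, centred on x = 0: black V-shaped rest, bay for the bowl, sliding black jaw, and two white notched combs (12 mm thick, at x = +-34 mm, y 18 to 180 mm, top 46 mm above the table) that hold the knob's pin
- bowl_seat (a point): Where the middle of the bowl's underside lies when the bowl touches both plates of the V rest: on the board's top, 15 mm above the table, board x 0, y -70 mm; axes as the board's (+y leads to the jaw). The rest: two fixed plates 75 x 12 mm, top 65 mm above the table, each turned 25 degrees, opening to +y
- snug_notch (a point): The snug gap: board x 0, y 60 mm, at the combs' top. The knob's axis ends over it. The combs' gaps are 15 mm wide, 20 mm deep, at y 35, 60, 85 mm; the long parking recess is y 106 to 166. Upright teeth between them: the knob must be lifted over. At 60 the seated bowl has 0 to 5 mm of play, at 85 it is loose, 35 it blocks: pushed up to the bowl, the knob stops at y 58
- knob_grip (a point): Centre of the red knob, a square grip 30 x 30 x 45 mm (z), faces square to the board's axes; 87.5 mm above the table when fully down. Below it a stem and a steel cross pin, 8 mm thick, 96 mm long along board x, 55.5 mm below this point. Moves with jaw and latch
- jaw (a joint): Travel of the sliding jaw in m: 0 with the knob at board y = 155 mm, growing towards the bowl (board -y), so knob y = 155 mm - value; -0.007 to 0.125; slides with about 1 N. It starts between 0 and 0.035, in the parking recess. The gaps are at 0.070, 0.095 (snug) and 0.120
- latch (a joint): lift of the knob in m: 0 fully down in a gap, 0.032 highest; the pin clears the combs above 0.018. It weighs 150 g and falls back by its own weight when let go; it rests at 0.018 on top of a tooth
- nut_bowl: Dark wooden nut bowl, 130 mm across, 60 mm high, wall 9 mm, about 400 g, loose, with a pale round post in its middle, 30 mm thick, top 92 mm above the underside (32 mm above the rim), to be gripped from above. Origin at the middle of the underside, z up. It stands at one of two places on the robot's right, the steel bowl at the other
- walnuts: bystander: steel bowl of walnuts, 120 mm across, 50 mm high (the nuts reach 69 mm); origin at the middle of its underside; leave it alone
- mug: bystander: white mug, 80 mm across, 90 mm high, beyond the board; origin at the middle of its underside
- nutcracker: bystander: steel nutcracker lying on the table, 150 mm long, 75 mm wide, 18 mm high; origin near its middle at table level
- jaw_face (a point): Middle of the jaw's bowl-side face: a black plate 110 (board x) x 10 x 45 mm, notched below at both sides to pass over the combs, top 69 mm above the table, on the same slide as the knob, its face 60 mm from the knob's axis towards board -y

How it is judged:
On the way, in this order (a step that is already met when the one before it is completed fails the run):
1. the bowl stands upright on the board, in the bay between the rest and the jaw (within 30 mm across, up to 50 mm short of the rest), let go, with the jaw still parked (x of nut_bowl in the frame of board between -0.03 and 0.03 m and y of nut_bowl in the frame of board between -0.08 and -0.02 m and height (world z) of nut_bowl below 0.019 m and angle between nut_bowl's own z axis and vertical below 0.1 rad and contact force between the fingers and nut_bowl below 0.1 N and value of joint latch below 0.01 m and value of joint jaw below 0.05 m), for 0.2 s.
2. the knob is lifted clear of the combs, with the bowl on the board (value of joint latch above 0.018 m and height (world z) of nut_bowl below 0.022 m), for 0.1 s.
3. the knob is down in the snug gap (value of joint latch below 0.004 m and value of joint jaw between 0.089 and 0.101 m), for 0.1 s.
At the end, for the whole second after the job is handed in: The knob is fully down (within 4 mm) in the snug gap (jaw 0.095, within 6 mm), and the bowl stands upright and flat on the board between rest and jaw (within 15 mm across and 10 mm along of its seat), everything at rest and let go (all of step 3 and x of nut_bowl in the frame of board between -0.015 and 0.015 m and y of nut_bowl in the frame of board between -0.076 and -0.06 m and height (world z) of nut_bowl below 0.019 m and angle between nut_bowl's own z axis and vertical below 0.06 rad and linear speed of nut_bowl below 0.02 m/s and velocity of joint jaw between -0.01 and 0.01 m/s); the robot touches nothing.
It fails at once if the bowl is dropped (falls free, faster than 0.7 m/s) (contact force between the fingers and nut_bowl below 0.05 N and linear speed of nut_bowl above 0.7 m/s).
It fails at once if the bowl is tipped by more than 30 degrees (angle between nut_bowl's own z axis and vertical above 0.52 rad).
It fails at once if the walnuts, the mug or the nutcracker is moved by more than 30 mm (distance of any of walnuts, mug, nutcracker from where it was at the start of the episode above 0.03 m).
It also fails if it takes over 45 s, if anything falls off the work surface, if the arm or the gripper's body presses on something with over 40 N, if the wrist force passes 120 N, or if a joint passes its speed limit or range.

## Working session

There is one attempt and no reset: what is moved stays moved. The work goes in short steps, each a Python script; the robot and the scene stay as the last script left them, time stands still between calls to the robot, and variables do not carry over. Pictures are saved under pics/ and viewed, at most 10 in all, crops included, and the job is handed in when it is done.

```bash
mkdir -p pics
cat > h.py <<'E'
import numpy as np, cv2
from bench import manip
def snap(n,f):
    m=manip.camera_model(n); im=manip.get_image(n)
    cv2.imwrite(f'pics/{f}.png',im[:,:,::-1]); return m,im
def ray(m,u,v):
    d=np.array([(u-m['cx'])/m['fx'],-(v-m['cy'])/m['fy'],-1.]); d=np.array(m['rotation']).reshape(3,3)@d
    return np.array(m['origin']),d/np.linalg.norm(d)
def atz(m,u,v,z):
    o,d=ray(m,u,v); return o+d*(z-o[2])/d[2]
def tri(*obs):
    A=np.zeros((3,3));b=np.zeros(3)
    for m,u,v in obs:
        o,d=ray(m,u,v);P=np.eye(3)-np.outer(d,d);A+=P;b+=P@o
    p=np.linalg.solve(A,b)
    return p
def proj(m,p):
    c=np.array(m['rotation']).reshape(3,3).T@(np.array(p)-np.array(m['origin']))
    return m['cx']+m['fx']*c[0]/-c[2], m['cy']-m['fy']*c[1]/-c[2]
E
python3 - <<'E'
from h import *
for n in ['scene','side','wrist']:
    m,im=snap(n,n+'0'); print(n,m)
print(manip.read_time(),manip.read_orientation())
E
```

```text
scene {'fx': 513.8950333253968, 'fy': 513.8950333253968, 'cx': 314.01335860975774, 'cy': 209.14524539126353, 'origin': array([ 1.80284978, -0.09563434,  0.83541721]), 'rotation': array([0.81875564, 0.74548447, 1.36617306])}
side {'fx': 474.5491303525537, 'fy': 474.5491303525537, 'cx': 331.4813995233101, 'cy': 196.03960565541476, 'origin': array([ 0.47157709, -0.87219262,  0.64130576]), 'rotation': array([ 0.9832707 , -0.09271457, -0.11903944])}
wrist {'fx': 277.923685961484, 'fy': 277.923685961484, 'cx': 316.2353583505326, 'cy': 202.4029693847649, 'origin': array([ 0.21593078, -0.54016888,  0.37331133]), 'rotation': array([-0.28167844,  0.22411122, -1.32128537])}
0.15 [-3.11835586e+00 -3.69441251e-01 -5.01943786e-05]
```

Rotation is a rotation vector; fix the helper and view the images.

```bash
sed -i "s/np.array(m\['rotation'\]).reshape(3,3)/R3(m)/g" h.py
cat >> h.py <<'E'
def R3(m): return cv2.Rodrigues(np.array(m['rotation'],float))[0]
E
cat h.py | grep R3
```

```text
d=np.array([(u-m['cx'])/m['fx'],-(v-m['cy'])/m['fy'],-1.]); d=R3(m)@d
    c=R3(m).T@(np.array(p)-np.array(m['origin']))
def R3(m): return cv2.Rodrigues(np.array(m['rotation'],float))[0]
```

View pics/scene0.png

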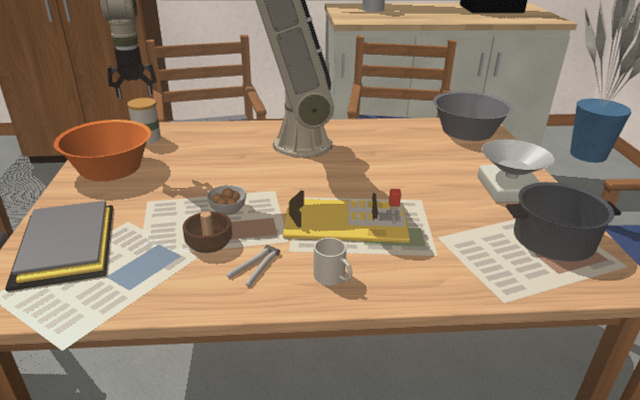

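View pics/side0.png

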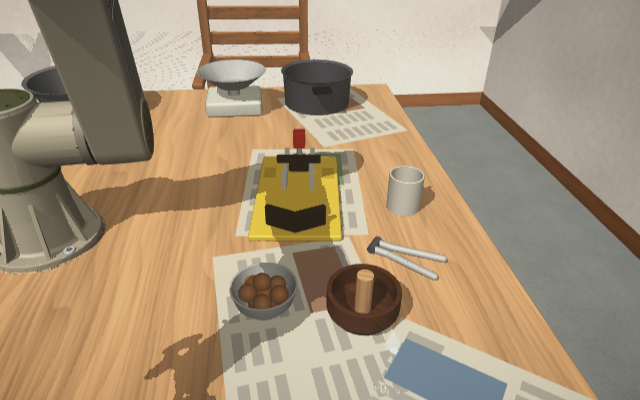

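View pics/wrist0.png

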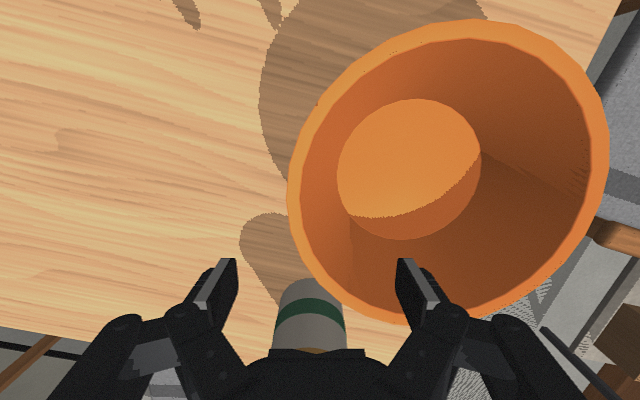

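Scene: post top at about (207,213), knob top at (395,191). Side: post top (365,272), knob top (299,131), with the steel bowl nearer the base at (264,288). The wrist camera only sees the orange bowl.

Run:
```python
from h import *
s,d=manip.camera_model('scene'),manip.camera_model('side')
T=lambda a,b:print(np.round(tri((s,*a),(d,*b)),4))
T((206.5,214),(365.5,273)); T((395.5,191),(299,131.5))
for p in [(207,245),(227,205)]: print(atz(s,*p,0.0))
for p in [(250,238),(341,238),(263,156),(337,156)]: print('b',atz(d,*p,0.015))
for p in [(285,237),(408,240)]: print('bs',atz(s,*p,0.008))
R=lambda yaw:cv2.Rodrigues(np.array([[np.cos(yaw),np.sin(yaw),0],[np.sin(yaw),-np.cos(yaw),0],[0,0,-1]]))[0].ravel()
p=tri((s,206.5,214),(d,365.5,273)); k=tri((s,395.5,191),(d,299,131.5))
for q,z in((p,.3),(p,.09),(k,.3),(k,.09)):
  for yaw in np.radians([-180,-135,-90,-45,0,45,90,135]):
    j=manip.inverse_kinematics([q[0],q[1],z],R(yaw)); print(z,round(np.degrees(yaw)),None if j is None else np.round(j,2))
```

```text
[ 0.6266 -0.2914  0.0926]
[0.5588 0.2329 0.1083]
[ 0.63952406 -0.29759846  0.        ]
[ 0.43091341 -0.25811154  0.        ]
b [ 0.42871739 -0.07599779  0.015     ]
b [ 0.61870928 -0.09742259  0.015     ]
b [0.46400968 0.27954815 0.015     ]
b [0.66505385 0.25971288 0.015     ]
bs [ 0.62394734 -0.08293483  0.008     ]
bs [0.65641692 0.25848253 0.008     ]
0.3 -180 [-0.55  0.56  0.57  1.58  0.   -0.55]
0.3 -135 [-0.55  0.56  0.57  1.58  0.   -1.34]
0.3 -90 [-0.55  0.56  0.57  1.58  0.   -2.12]
0.3 -45 [-0.55  0.56  0.57  1.58 -0.   -2.91]
0.3 0 [-0.55  0.56  0.57  1.58  0.    2.59]
0.3 45 [-0.55  0.56  0.57  1.58 -0.    1.8 ]
0.3 90 [-0.55  0.56  0.57  1.58  0.    1.02]
0.3 135 [-0.55  0.56  0.57  1.58  0.    0.23]
0.09 -180 [-0.55  0.61  0.13  1.09  0.   -0.55]
0.09 -135 [-0.55  0.61  0.13  1.09  0.   -1.34]
0.09 -90 [-0.55  0.61  0.13  1.09  0.   -2.12]
0.09 -45 [-0.55  0.61  0.13  1.09 -0.   -2.91]
0.09 0 [-0.55  0.61  0.13  1.09  0.    2.59]
0.09 45 [-0.55  0.61  0.13  1.09 -0.    1.8 ]
0.09 90 [-0.55  0.61  0.13  1.09  0.    1.02]
0.09 135 [-0.55  0.61  0.13  1.09  0.    0.23]
0.3 -180 [0.26 0.37 0.27 1.47 0.   0.26]
0.3 -135 [ 0.26  0.37  0.27  1.47  0.   -0.52]
0.3 -90 [ 0.26  0.37  0.27  1.47  0.   -1.31]
0.3 -45 [ 0.26  0.37  0.27  1.47 -0.   -2.09]
0.3 0 [ 0.26  0.37  0.27  1.47  0.   -2.88]
0.3 45 [ 0.26  0.37  0.27  1.47 -0.    2.62]
0.3 90 [0.26 0.37 0.27 1.47 0.   1.83]
0.3 135 [0.26 0.37 0.27 1.47 0.   1.05]
0.09 -180 [ 0.26  0.45 -0.13  0.99  0.    0.26]
0.09 -135 [ 0.26  0.45 -0.13  0.99  0.   -0.52]
0.09 -90 [ 0.26  0.45 -0.13  0.99  0.   -1.31]
0.09 -45 [ 0.26  0.45 -0.13  0.99 -0.   -2.09]
0.09 0 [ 0.26  0.45 -0.13  0.99  0.   -2.88]
0.09 45 [ 0.26  0.45 -0.13  0.99 -0.    2.62]
0.09 90 [ 0.26  0.45 -0.13  0.99  0.    1.83]
0.09 135 [ 0.26  0.45 -0.13  0.99  0.    1.05]
```

```bash
cat >> h.py <<'E'
def down(yaw): # tool z down, tool x at yaw
    return cv2.Rodrigues(np.array([[np.cos(yaw),np.sin(yaw),0],[np.sin(yaw),-np.cos(yaw),0],[0,0,-1.]]))[0].ravel()
E
python3 - <<'E'
from h import *
manip.move_pose([.64,.09,.33],down(np.pi))
m,_=snap('wrist','board'); np.save('mb.npy',m,allow_pickle=True)
manip.move_pose([.627,-.291,.22],down(np.pi))
m2,_=snap('wrist','bowl'); np.save('mp.npy',m2,allow_pickle=True)
print(manip.read_time(),m2, proj(m2,[.6266,-.2914,.0926]))
E
```

```text
4.6333 {'fx': 277.923685961484, 'fy': 277.923685961484, 'cx': 316.2353583505326, 'cy': 202.4029693847649, 'origin': array([ 0.5425245 , -0.29096769,  0.35241537]), 'rotation': array([-0.26187752, -0.26185038,  1.55672102])} (np.float64(315.72625821779286), np.float64(196.66232635034132))
```

View pics/board.png

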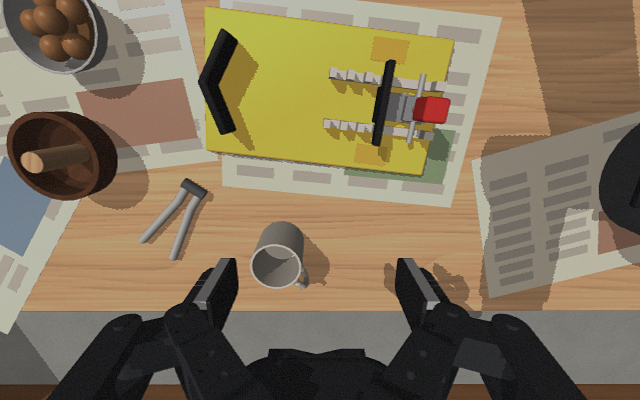

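View pics/bowl.png

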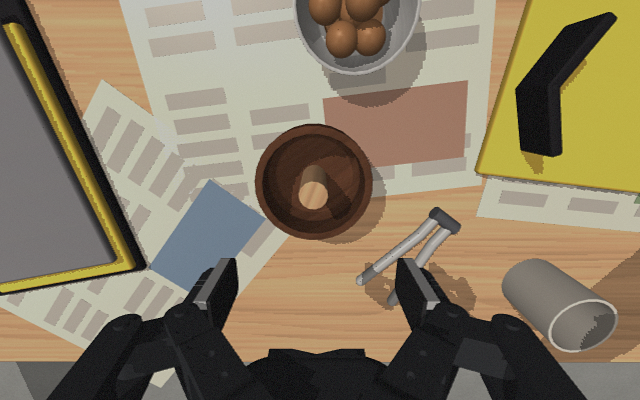

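Board view: board corners at about (205,7), (206,151), (423,175), (453,39); knob top at about (433,110). Bowl view: post top centre at (313,195), 3 px from the prediction.

Run:
```python
from h import *
mb=np.load('mb.npy',allow_pickle=True).item(); mp=np.load('mp.npy',allow_pickle=True).item()
s,d=manip.camera_model('scene'),manip.camera_model('side')
im=cv2.imread('pics/board.png'); hsv=cv2.cvtColor(im,cv2.COLOR_BGR2HSV)
y=cv2.inRange(hsv,(22,120,60),(34,255,255)); y=cv2.morphologyEx(y,cv2.MORPH_OPEN,np.ones((3,3)))
c=max(cv2.findContours(y,0,1)[0],key=cv2.contourArea)
P=np.array([atz(mb,*q,0.015)[:2] for q in c[:,0]])
r=cv2.minAreaRect((P*1000).astype(np.float32)); print('rect',r,cv2.boxPoints(r))
print('corners',[np.round(atz(mb,*q,.015),4) for q in [(205,7),(206,151),(423,175),(453,39)]])
red=cv2.inRange(hsv,(0,150,60),(8,255,255))|cv2.inRange(hsv,(174,150,60),(180,255,255))
n,l,st,ce=cv2.connectedComponentsWithStats(red[80:140,390:470]); print('red',st,ce)
print(hsv[110,412:456:4])
print('post',tri((s,206.5,214),(d,365.5,273),(mp,313.,195.)),atz(mp,313,195,.092), tri((mp,313,195),(mb,32,162)))
bright=(hsv[:,:,2]>180).astype(np.uint8)*red
ys,xs=np.nonzero(bright[80:140,390:470]); print('top',xs.min()+390,xs.max()+390,xs.mean()+390,ys.min()+80,ys.max()+80,ys.mean()+80)
u,v=xs.mean()+390,ys.mean()+80
print('knob',atz(mb,u,v,.110),tri((mb,u,v),(s,395.5,191),(d,299,131.5)))
```

```text
rect ((543.39208984375, 97.52465057373047), (352.38330078125, 198.13949584960938), 83.236083984375) [[424.26025 -65.7724 ]
 [621.0207  -89.10899]
 [662.5239  260.82172]
 [465.7635  284.1583 ]]
corners [array([ 0.4263, -0.0641,  0.015 ]), array([ 0.6222, -0.0884,  0.015 ]), array([0.6619, 0.2633, 0.015 ]), array([0.4653, 0.2813, 0.015 ])]
red [[   0    0   80   60 3973]
 [  23   16   37   27  827]] [[39.21822301 29.56758117]
 [40.85368803 29.17533253]]
[[ 12  28  92]
 [  2 194 112]
 [  2 188 115]
 [  1 192 145]
 [  1 191 178]
 [  1 189 179]
 [  1 199 177]
 [  0 192 177]
 [  1 190 180]
 [  8  86 143]
 [ 30  25 185]]
post [ 0.62575179 -0.29255629  0.09257473] [ 0.6250828 -0.2940819  0.092    ] [ 0.62525086 -0.29408139  0.09119913]
top 424 447 433.8723404255319 97 120 107.5531914893617
knob [0.55658574 0.22881079 0.11      ] [0.55787357 0.23162714 0.10798974]
```

Run:
```python
from h import *
manip.move_gripper(.058,40)
manip.line_to([.6252,-.294,.15],rate=.2)
print(manip.line_to([.6252,-.294,.066],rate=.08,threshold=15),manip.read_ee_pos())
manip.move_gripper(0,40); print(manip.read_opening(),manip.read_finger_force(),manip.read_wrist_force())
manip.line_to([.6252,-.294,.18],rate=.1)
print(manip.read_opening(),manip.read_wrist_force(),manip.read_moment())
manip.line_to([.5345,.0226,.18],rate=.18,ori=down(np.pi))
print(manip.read_time(),manip.read_ee_pos(),manip.read_opening())
m,_=snap('wrist','carry');np.save('mc.npy',m,allow_pickle=True)
B=lambda x,y,z:np.array([.5418,.0841,0])+x*np.array([.993,-.1178,0])+y*np.array([.1178,.993,0])+[0,0,z]
for p in [(0,-135,65),(100,-164,15),(-100,-164,15)]: print(p,proj(m,B(*np.array(p)/1e3)))
```

```text
False [ 0.62567186 -0.29428227  0.06675493]
0.029132860019558875 39.409984946250916 [0.34688355 2.19739885 2.61500582]
0.029147940565099742 [ 0.07968296 -0.00665166 -4.42580463] [ 0.00752194  0.00557521 -0.01682843]
10.3583 [0.53482116 0.02187208 0.17990881] 0.0290626220498123
(0, -135, 65) (np.float64(240.05108863958404), np.float64(193.10110071805988))
(100, -164, 15) (np.float64(224.42419707916414), np.float64(256.61365974741466))
(-100, -164, 15) (np.float64(226.44058364555357), np.float64(77.60856295502411))
```

View pics/carry.png

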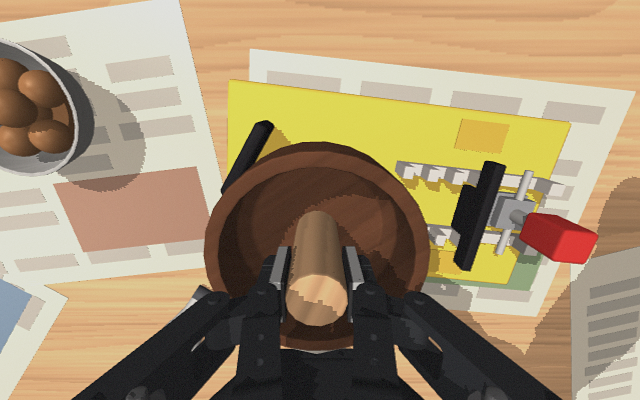

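Carry view: bowl held upright, board corners at (229,80), (570,123) and (513,284); the plate end at (265,125) is just beside the rim.

Run:
```python
from h import *
m=np.load('mc.npy',allow_pickle=True).item(); mb=np.load('mb.npy',allow_pickle=True).item()
L=np.array([[-100,-164],[-100,191],[100,191]])/1e3
def fit(mm,px,L,z=.015):
    W=np.array([atz(mm,*q,z)[:2] for q in px]); 
    lc,wc=L.mean(0),W.mean(0); U,S,V=np.linalg.svd((L-lc).T@(W-wc)); R=(U@V).T
    o=wc-R@lc; print(np.round(W,4).tolist(),'o',o,'yaw',np.degrees(np.arctan2(R[1,0],R[0,0])),'res',np.round(((L@R.T+o)-W)*1e3,1).tolist())
fit(m,[(229,79.5),(570.5,123),(513.5,284.5)],L)
fit(mb,[(205,7),(453,39),(423,175.5),(206,151)],np.vstack([L,[[.1,-.164]]]))
g=cv2.cvtColor(cv2.imread('pics/carry.png'),cv2.COLOR_BGR2HSV)
b=(g[:,:,2]>180).astype(np.uint8)*cv2.inRange(g,(0,150,60),(8,255,255));ys,xs=np.nonzero(b[200:270,500:610]); print('knob top px',xs.mean()+500,ys.mean()+200,atz(m,xs.mean()+500,ys.mean()+200,.11))
```

```text
[[0.4249, -0.0646], [0.4662, 0.2821], [0.6617, 0.2687]] o [0.54308906 0.08628147] yaw -6.048484370767246 res [[1.5, -1.6], [-2.4, 4.7], [0.9, -3.0]]
[[0.4263, -0.0641], [0.4653, 0.2813], [0.6628, 0.2634], [0.6222, -0.0884]] o [0.54264587 0.08462498] yaw -6.415396189971736 res [[-1.4, -3.0], [-0.7, 4.3], [0.6, -0.1], [1.5, -1.1]]
knob top px 574.3629629629629 246.61666666666667 [0.55763901 0.23043071 0.11      ]
```

Run:
```python
from h import *
p=[.5354,.0230]
manip.line_to([*p,.11],rate=.12)
print(manip.read_wrist_force())
print(manip.line_to([*p,.079],rate=.03,threshold=3),manip.read_ee_pos(),manip.read_wrist_force(),manip.read_moment())
manip.move_gripper(.055); print(manip.read_opening(),manip.read_wrist_force(),manip.read_ee_pos())
manip.line_to([*p,.13],rate=.12)
manip.line_to([.59,.125,.24],rate=.25)
print(manip.read_time())
m,_=snap('wrist','placed');np.save('md.npy',m,allow_pickle=True)
```

```text
[ 0.43042052 -0.49285415 -4.27076812]
True [0.53491455 0.02316248 0.08163507] [-0.44822637  0.20602164  4.66540037] [-0.08729483  0.0178052   0.01026345]
0.05498498420023539 [0.99033162 0.09541441 0.1609313 ] [0.53321708 0.02327816 0.08001187]
13.7333
```

View pics/placed.png

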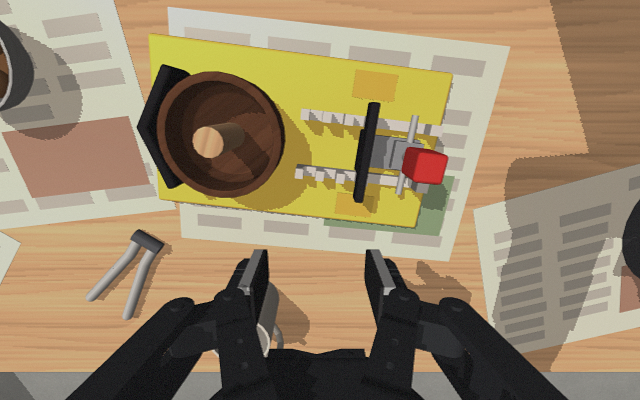

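Placed view: bowl upright in the bay next to the V (post top (208,142)), knob top (427,166), jaw still parked.

Run:
```python
from h import *
m=np.load('md.npy',allow_pickle=True).item(); mb=np.load('mb.npy',allow_pickle=True).item(); mc=np.load('mc.npy',allow_pickle=True).item()
s,d=manip.camera_model('scene'),manip.camera_model('side')
L=np.array([[-100,-164],[-100,191],[100,191],[100,-164]])/1e3
W=np.array([atz(m,*q,.015)[:2] for q in [(150,34),(452,72.5),(415.5,227.5),(160,198)]])
lc,wc=L.mean(0),W.mean(0);U,S,V=np.linalg.svd((L-lc).T@(W-wc));R=(U@V).T;o=wc-R@lc
print('o',o,np.degrees(np.arctan2(R[1,0],R[0,0])))
o=np.array([.5425,.0853]);a=np.radians(-6.5);R=np.array([[np.cos(a),-np.sin(a)],[np.sin(a),np.cos(a)]])
pb=atz(m,208.5,142,.107); print('bowl',pb,(R.T@(pb[:2]-o)))
g=cv2.cvtColor(cv2.imread('pics/placed.png'),cv2.COLOR_BGR2HSV)
b=(g[:,:,2]>165).astype(np.uint8)*cv2.inRange(g,(0,150,60),(8,255,255));sub=b[140:195,390:455]
c=max(cv2.findContours(sub,0,1)[0],key=cv2.contourArea)+[390,140]
W=np.array([atz(m,*q,.11)[:2]*1000 for q in c[:,0]],np.float32);r=cv2.minAreaRect(W);print('knob rect',r)
k=np.array(r[0])/1e3;print('knob',R.T@(k-o))
u,v=proj(m,[*k,.11]);print(u,v,tri((m,u,v),(mc,574.4,246.6),(mb,435.5,109)))
```

```text
o [0.54125714 0.08531984] -6.667669603183241
bowl [0.53453839 0.02309793 0.107     ] [-0.00086896 -0.06270351]
knob rect ((558.6730346679688, 231.33799743652344), (27.399932861328125, 27.602128982543945), 82.76488494873047)
knob [-0.0004629   0.14693008]
429.4607687092352 168.25659722668533 [0.55845097 0.23161567 0.10891066]
```

Run:
```python
from h import *
a=np.radians(-6.7); d=np.array([-np.sin(a),np.cos(a),0]); O=down(np.pi+a)
B=lambda p:(np.round([ (p[:2]-[.5422,.0853])@[np.cos(a),np.sin(a)], (p[:2]-[.5422,.0853])@d[:2], p[2]],4))
k=np.array([.5587,.2313,0])
manip.move_gripper(.06,30)
manip.line_to(k+[0,0,.17],rate=.2,ori=O)
print(manip.line_to(k+[0,0,.0845],rate=.08,threshold=12),B(manip.read_ee_pos()))
manip.move_gripper(0,30); print(manip.read_opening(),manip.read_finger_force(),manip.read_wrist_force(),B(manip.read_ee_pos()))
z0=manip.read_ee_pos()[2]
print(manip.line_to(k+[0,0,z0+.025],rate=.06,threshold=15),manip.read_wrist_force(),manip.read_ee_pos()[2]-z0)
manip.sleep(.2)
p=manip.read_ee_pos(); y=B(p)[1]
q=np.array([k[0],k[1],z0+.025])-d*(y-.068)
print(manip.line_to(q,rate=.06,threshold=15),manip.read_wrist_force(),B(manip.read_ee_pos()),manip.read_opening())
print(manip.line_to(q-d*.016,rate=.02,threshold=7),manip.read_wrist_force(),B(manip.read_ee_pos()),manip.read_opening(),manip.read_time(),z0)
```

```text
False [-0.0002  0.1471  0.0851]
0.029142333263827737 33.16521942615509 [0.20069052 0.99402015 3.45273414] [-0.0002  0.1472  0.0852]
False [ 1.80571467 -0.29216445 -0.83174481] 0.02532213509132905
False [ 3.86579862 -0.79922854 -1.99338199] [-0.0005  0.068   0.1102] 0.0295962774760869
True [ 0.68737239  3.60237095 -0.78969905] [-0.0004  0.0566  0.1099] 0.02940518915685679 19.2917 0.0851935479623554
```

Run:
```python
from h import *
a=np.radians(-6.7); d=np.array([-np.sin(a),np.cos(a),0]); z0=.0852
p=np.array(manip.read_ee_pos())+d*.0018; p[2]=.110
manip.line_to(p,rate=.03); print(manip.read_ee_pos(),manip.read_wrist_force())
print(manip.line_to([p[0],p[1],z0],rate=.03,threshold=8),manip.read_ee_pos(),manip.read_wrist_force())
m,_=snap('wrist','down'); snap('side','sided')
im=cv2.imread('pics/sided.png')[100:300,200:460]; cv2.imwrite('pics/sidec.png',cv2.resize(im,None,fx=3,fy=3,interpolation=cv2.INTER_CUBIC)[:, :780])
```

```text
[0.54856162 0.1435676  0.10985652] [ 3.43448609  0.05506574 -1.69103126]
False [0.54852917 0.1433236  0.08521705] [ 3.58045705 -0.34211208 -0.7490865 ]
```

View pics/down.png

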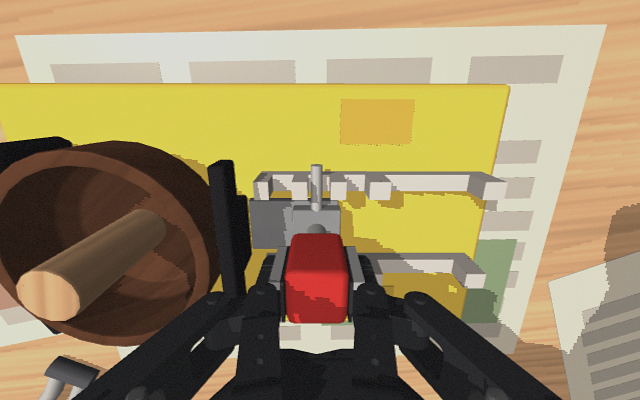

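The knob went down to its original height without resistance, and the pin (316,185) sits in the middle gap of three. The bowl is just left of the jaw. Releasing and backing off.

Run:
```python
from h import *
manip.move_gripper(.055); p=np.array(manip.read_ee_pos())
manip.line_to(p+[0,0,.09],rate=.12)
manip.line_to([.60,.10,.26],rate=.2); manip.sleep(.3)
m,_=snap('wrist','end');np.save('me.npy',m,allow_pickle=True); print(manip.read_time())
```

```text
22.925
```

View pics/end.png

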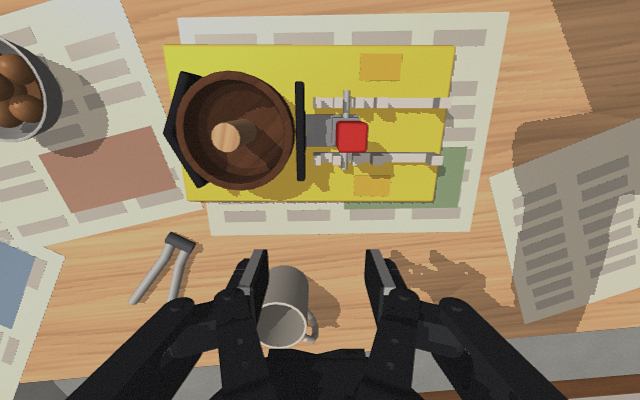

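Run:
```python
from h import *
m=np.load('me.npy',allow_pickle=True).item()
a=np.radians(-6.7);R=np.array([[np.cos(a),-np.sin(a)],[np.sin(a),np.cos(a)]]);o=[.5422,.0853]
for n,u,v,z in(('bowl',226,137.5,.107),('knob',352,136,.110),('knob if up 18',352,136,.128)): print(n,R.T@(atz(m,u,v,z)[:2]-o))
for z in(.11,.128):
    w=atz(m,336,121,z),atz(m,367.5,121,z),atz(m,336,152,z); print(z,np.linalg.norm(w[1]-w[0]),np.linalg.norm(w[2]-w[0]))
print(manip.read_wrist_force())
```

```text
bowl [-0.00021279 -0.06928874]
knob [-0.00208183  0.05624696]
knob if up 18 [-0.00388376  0.05393478]
0.11 0.030613603110424305 0.029998796241603537
0.128 0.028652104574070834 0.028076690088073456
[ 0.18330759 -0.00820509 -0.3031174 ]
```

Final view: knob top at (352,136) sized as when fully down, and bowl post at (226,137), which puts the bowl at board y of about -69 mm. Everything agrees, so I'm handing in.

```bash
python3 -c "
from bench import manip
print(manip.sign_off())"
```

```text
the job is handed in; nothing more can be done
None
```

The job is handed in, though no verdict came back: by the last picture the bowl stands upright against the V rest, the knob is down in the snug notch, the arm is clear, and my last clock reading was 22.9 s.

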